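Trap the pale blank in the bench jig

TASK

Using only the fingertips as a pusher, nudge the pale wooden blank over the bench until one of its long sides lies flat against the blue fence, between the yellow jaw and the red end stop. Then push the yellow jaw along by its black post until the blank is trapped snugly end to end between the jaw and the red stop, still flat against the fence. Push gently, never lift or tip the blank, leave the dark blank and everything else on the bench where it is, and finish with the robot clear of it all.

Things in the scene. Friction and masses are not known exactly. Their poses are not given: they have to be found in the camera images.
- pale_blank: Loose pale (light wood) rectangular blank, 50 mm (its x) by 100 mm (its y) by 30 mm high, about 0.12 kg. Origin: centre of its underside, z up. Starts lying flat in front of the jig, on the robot's side, long axis within about 0.3 rad of world y, left or right of the middle (it swaps places with the dark blank).
- dark_blank: Loose blank of the same size and axes in dark wood; a bystander, not to be moved.
- fence: Blue straight fence screwed to the bench, 35 mm high. Origin on the bench (z = 0) in the plane of its working face, which is its plane x = 0 and looks to -x, to the robot. y runs along the fence to the red stop, x points away from the robot, z up; jig yaw up to 0.12 rad. The fence spans y = -275 to +180 mm and x = 0 to 35 mm.
- stop_face (a point): Centre of the working face (looking to -y) of the red end stop fixed to the fence: in the fence's frame at y = +140 mm, x = -20 mm, z = 20 mm. The stop is 45 mm high, runs from y = +140 to +180 mm and stands out to x = -40 mm. Axes as the fence's.
- jaw (a joint): Place of the yellow sliding jaw along the fence, in m, growing towards the stop, 0 to 0.25: its working face (looking to the stop) is at fence y = -0.180 + this. Starts at 0 to 0.04. Slides with about 2.5 N of friction and stays where it is left. The jaw is 50 mm long behind its face, stands out 40 mm from the fence and is 39 mm high.
- jaw_face (a point): Centre of the jaw's working face: 20 mm in front of the fence face, 20 mm above the bench. Axes as the fence's.
- jaw_post (a point): A point on the axis of the black upright round post on top of the jaw, by which it is pushed: 22 mm in diameter, reaching from 39 mm to 80 mm above the bench; the point is 60 mm above the bench, 25 mm behind the jaw's face (to -y) and 20 mm in front of the fence face. Axes as the fence's.
- glue_bottle: White glue bottle with orange cap, 52 mm diameter, 150 mm high, loose bystander on the left. Origin: centre of its underside.
- paint_tin: Tin with green label, 84 mm diameter, 95 mm high, loose bystander on the left. Origin: centre of its underside.
- tape_roll: Red tape roll lying flat, 96 mm diameter, 25 mm high, loose bystander on the left. Origin: centre of its underside.
- screwdriver: Loose screwdriver lying on the right, along its own x, 200 mm long, red handle to -x; bystander. Origin: on the bench under the middle of its length.
- hammer: Loose hammer lying on the right, along its own x, 260 mm long, head at +x; bystander. Origin: on the bench under the middle of its length.
- mug: Blue mug, 76 mm diameter, 90 mm high, handle to its +y, loose bystander on the right. Origin: centre of its underside.
There are look-alikes about, which are no part of the job. What is shaped like the pale_blank but purple or turquoise is not meant.

How it is judged:
By the outcome, as a careful person would: the job done as asked, in the order asked, and still so for the second after the job is handed in, with the robot touching nothing.
It also fails if it takes over 72 s, if anything falls off the work surface, if the arm or the gripper's body presses on something with over 40 N, if the wrist force passes 120 N, or if a joint passes its speed limit or range.

ROBOT

A 7-joint arm with a two-finger parallel gripper is mounted at the origin on the work surface. World frame = base frame: x ahead of the robot, y to its left, z up, the work surface at z = 0. Lengths are in m, angles in rad, forces in N, time in s.
With the tool pointing down it reaches from about 0.425 to 1.025 m from the base axis. Payload 3.6 kg.
Tool frame: the origin (TCP) lies at the very end of the fingers, on their centre line; the grasp point (between the pads) lies 19 mm behind it (pinch_z is the distance from the TCP to the grasp point, in m); z points along the fingers, y is the line along which they close (so a half turn about z gives the same grasp; the last joint's range is limited). The gripper opens to 85 mm and grips with 20 to 120 N. Pads are 22 mm wide; open, the fingers measure 114 mm over their backs; the gripper's body (76 mm by 85 mm) begins 54 mm behind the grasp point. The pads swing forward as they close: fully open they stand 13 mm farther back than shut.
Start: joints at [1.095, 0.591, 0.048, 1.609, -0.033, 0.943, -0.034], TCP at [0.271, -0.673, 0.231] pointing down, gripper open.
Joint ranges: [-2.69, 2.69], [-0.47, 2.24], [-1.27, 1.36], [0.19, 2.51], [-1.53, 4.68], [0.08, 2.07], [-3.09, 3.09]. Speed limits (rad/s): [2.57, 2.57, 3.14, 3.14, 3.14, 3.14, 3.14].

INTERFACE

Orientations are given as a unit quaternion [x, y, z, w].
In Python, from rig import * gives the robot as it stands.
- The arm moves only by the shell command python3 -m creep 'ROWS' [FORCE]. ROWS is JSON, a list of rows, each a list of 7 numbers: the shift along the tool's x, y, z in units of 2 cm (1.0 is 2 cm), then the turn, a rotation vector about the tool's x, y, z in units of 90 degrees (1.0 is 90 degrees), then the opening, from 0 (shut) to 1 (fully open). A call has exactly 5 rows; each row shifts and turns the commanded pose from where the row before left it, along the tool's axes as they then stand; what a row does not reach is not made up. A row lasts 1/10 s, in which the tool goes at most 50 mm and 8.59 degrees, less where a joint would pass 70% of its speed; a pose out of reach is approached as far as the arm can. A call with a number of a shift or a turn outside -1 to 1 is refused whole. A call with a gripper value outside its range is refused whole. The fingers move at their own pace and stop on an object; FORCE is the grip in N (left out, the last holds). Time passes only in rows, so rows that do not move let the fingers close, or fill a call up. It gives the time, the measured TCP pose, the force, the opening and the grip force at its end, in the units of the state.
- state(): the state, without advancing time (a new reading comes with each control period).
- snapshot(name): name is "scene" or "top" or "wrist"; returns the picture (420x560x3 uint8, blue, green, red); there is no depth.
- camera_info(name): a dict with "camera_matrix" (3x3 intrinsics, pixels), "k1" (the pictures are not rectified: a ray, as slopes to the right and down, at radius r is drawn at 1 + k1 r^2 times it, then the intrinsics apply), "xyz" and "attitude" of the camera in the world. Camera axes: x right, y up, looking along -z (the intrinsics and any distortion apply to the point x, -y, -z); pixel columns grow to the right and rows downward; lengths in m; the calibration is good to about 2 mm. A picture is of the moment at which its call begins: read the wrist's pose just before it. camera_info takes no time and is no camera call; for the wrist camera it gives the pose at the moment of the call.
- hand_in(): hands the job in; it is judged then, once.
Trained networks look in the newest picture that a camera, given by its name, has taken for a name from the list of things; names that differ only in an ending like _2 or _b are one class to them, and where a whole thing is asked for, a point or a joint stands for the part that bears it (a point fixed in the world has none). Each returns a list of dicts, best first, with "p" (0 to 1); they miss things now and then, are a little off and sometimes report something else, mostly with a low value. They report only what shows in the picture. A call takes as long as a camera call. They do not tell look-alikes from the thing itself.
- spot_in(label, camera): "at" ([x, y, z] in m, in world coordinates, good to about 4 mm: the middle of the surface that is visible of it).
- pinpoint(label, camera): "at" ([x, y, z] in m, in world coordinates, good to about 4 mm: a listed point, or the origin of a listed thing).
The state is a dict: "clock": time; "joint_pos": joint angles; "joint_velocities": joint speeds; "joint_efforts": joint torques, N m; "tool_pos": TCP position; "orientation": TCP orientation; "contact_force": force on the tool from outside, world axes, zero at the start; "moment": the same for the moment, N m; "grip_width": finger opening in m; "finger_force": force on a finger pad.
Only numpy, scipy, OpenCV 4.12 (cv2) and the standard library are available. Lean on these libraries where they do the work, as an engineer would, in place of code of your own. Each camera call takes 0.05 s, during which the arm holds its last target. There are 200 camera calls.

## Working session

There is one attempt and no reset: what is moved stays moved. The work goes in short steps, Python scripts to look and compute and a shell command to move; the robot and the scene stay as the last step left them, time stands still between calls to the robot, and variables do not carry over. Pictures are saved under pics/ and viewed, at most 10 in all, crops included, and the job is handed in when it is done.

```bash
mkdir -p pics; ls; python3 - <<'E'
from rig import *
import cv2
s=state();print(s['clock'],s['tool_pos'],s['orientation'],s['grip_width'])
for c in ("top","scene"):
    cv2.imwrite(f"pics/{c}0.png",snapshot(c))
    print(c,camera_info(c))
    for l in ("pale_blank","dark_blank","fence","stop_face","jaw_face","jaw_post"):
        try: print(l,[(round(d['p'],2),[round(v,3) for v in d['at']]) for d in pinpoint(l,c)][:4])
        except Exception as e: print(l,e)
E
```

```text
pics
0.0 [ 0.27047995 -0.67174225  0.23011403] [ 9.81728307e-01  1.90284549e-01 -2.95176269e-04 -1.11111585e-03] 0.08563931729351833
top {'camera_matrix': array([[463.04800214,   0.        , 289.53433262],
       [  0.        , 463.04800214, 213.86916542],
       [  0.        ,   0.        ,   1.        ]]), 'k1': -0.1147435306159413, 'xyz': array([ 0.34449345, -0.01923144,  1.37260546]), 'attitude': array([-0.04547151,  0.03200831,  0.70990673, -0.70209703])}
pale_blank [(0.95, [0.233, -0.414, -0.001]), (0.65, [0.448, -0.119, -0.001]), (0.59, [0.344, 0.035, -0.002])]
dark_blank [(0.58, [0.457, 0.117, 0.004])]
fence [(0.96, [0.604, -0.026, -0.001]), (0.67, [0.418, 0.398, -0.004])]
stop_face [(0.6, [0.582, 0.11, 0.02])]
jaw_face [(0.9, [0.586, -0.177, 0.019])]
jaw_post [(0.6, [0.592, -0.206, 0.061])]
scene {'camera_matrix': array([[487.40768305,   0.        , 271.47534793],
       [  0.        , 487.40768305, 216.54945293],
       [  0.        ,   0.        ,   1.        ]]), 'k1': 0.0335244521356444, 'xyz': array([ 1.1701237 , -0.20200235,  1.09738874]), 'attitude': array([0.24727652, 0.1836659 , 0.57630761, 0.75696149])}
pale_blank [(0.88, [0.345, 0.04, 0.0]), (0.8, [0.443, -0.116, 0.0]), (0.78, [0.509, 0.276, 0.002]), (0.72, [0.24, -0.414, -0.004])]
dark_blank [(0.84, [0.456, 0.116, -0.001])]
fence [(0.64, [0.605, -0.027, -0.003])]
stop_face [(0.56, [0.585, 0.114, 0.021]), (0.3, [0.604, -0.03, -0.001])]
jaw_face [(0.72, [0.586, -0.179, 0.019])]
jaw_post [(0.61, [0.593, -0.206, 0.056])]
```

View pics/top0.png

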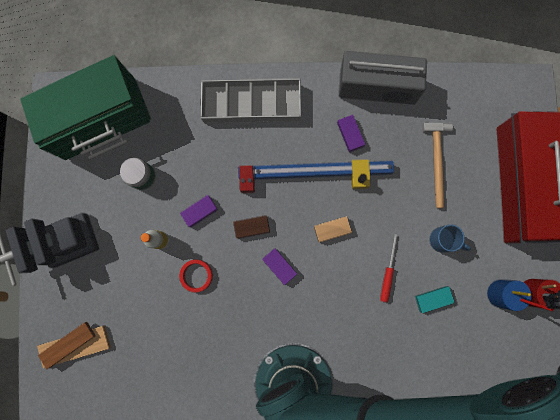

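View pics/scene0.png

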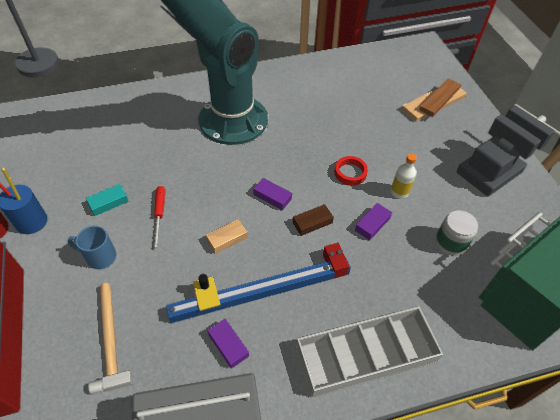

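The top view shows the blank-shaped things: pale wood (334,230), dark wood (252,227), purple (198,211), (280,267) and (350,133), turquoise (435,300). Only the one at (334,230) is pale wood and in front of the jig. The fence runs from (240,172) to (395,167), with the stop at (246,179) and the jaw at (361,174). I'll crop and measure.

```bash
cat > h.py <<'E'
from rig import *
import cv2, numpy as np
from scipy.spatial.transform import Rotation as R
def px2w(pts,cam,z):
    c=camera_info(cam)
    p=cv2.undistortPoints(np.array(pts,float).reshape(-1,1,2),c['camera_matrix'],np.array([c['k1'],0,0,0,0.])).reshape(-1,2)
    d=R.from_quat(c['attitude']).apply(np.c_[p[:,0],-p[:,1],-np.ones(len(p))])
    return c['xyz']+d*((z-c['xyz'][2])/d[:,2])[:,None]
def w2px(P,cam):
    c=camera_info(cam); q=R.from_quat(c['attitude']).inv().apply(np.atleast_2d(P)-c['xyz'])*[1,-1,-1]
    return cv2.projectPoints(q.reshape(-1,1,3),np.zeros(3),np.zeros(3),c['camera_matrix'],np.array([c['k1'],0,0,0,0.]))[0].reshape(-1,2)
def mask(im,lo,hi,box):
    m=cv2.inRange(cv2.cvtColor(im,cv2.COLOR_BGR2HSV),np.array(lo),np.array(hi))
    k=np.zeros_like(m);x0,y0,x1,y1=box;k[y0:y1,x0:x1]=m[y0:y1,x0:x1];return k
E
python3 - <<'E'
from h import *
im=cv2.imread('pics/top0.png')
cv2.imwrite('pics/crop0.png',cv2.resize(im[150:260,225:405],None,fx=4.4,fy=4.4,interpolation=cv2.INTER_CUBIC))
hsv=cv2.cvtColor(im,cv2.COLOR_BGR2HSV)
for p in ((334,230),(330,236),(300,173),(300,169),(361,167),(246,181)): print(p,hsv[p[1],p[0]])
E
```

```text
(334, 230) [ 15 118 156]
(330, 236) [ 15 113 165]
(300, 173) [107 169 113]
(300, 169) [170   5 158]
(361, 167) [ 24 194 171]
(246, 181) [  2 200 121]
```

View pics/crop0.png

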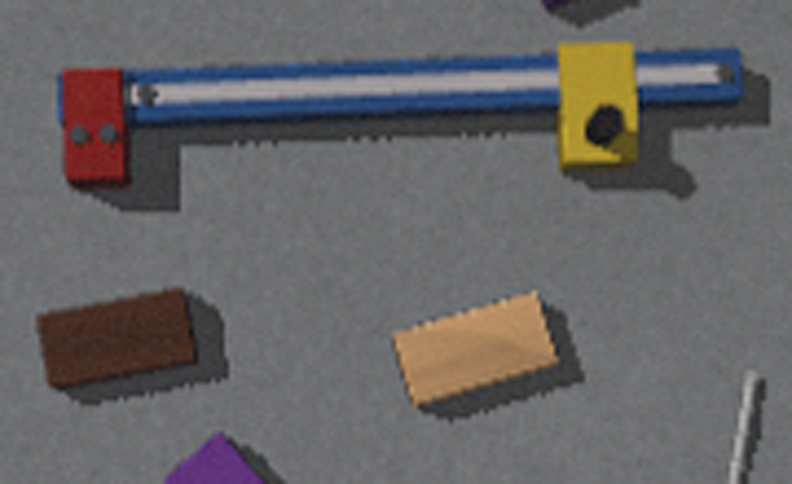

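The crop confirms the pale blank alone between the screwdriver tip and the dark blank, tilted about 0.25 rad, with a clear path to the fence. Now I'll measure it exactly.

```bash
cat > meas.py <<'E'
from h import *
def blank(im,cam,box,lo=(8,60,90),hi=(20,180,255)):
    "fit blank pose (x,y,yaw) so that its projected silhouette matches the mask"
    from scipy.optimize import minimize
    m=mask(im,lo,hi,box)>0
    c=px2w([np.argwhere(m).mean(0)[::-1]],cam,.015)[0]
    B=np.array([[a,b,z] for a in(-.025,.025) for b in(-.05,.05) for z in(0,.03)])
    S=8
    M=cv2.resize(m.astype(np.float32),None,fx=1,fy=1)
    def cost(q):
        P=R.from_euler('z',q[2]).apply(B)+[q[0],q[1],0]
        h=cv2.convexHull((w2px(P,cam)).astype(np.float32)).reshape(-1,2)
        x0,y0,x1,y1=box
        k=np.zeros(((y1-y0)*S,(x1-x0)*S),np.uint8)
        cv2.fillConvexPoly(k,np.round((h-[x0,y0]+.5)*S).astype(np.int32),1)
        k=cv2.resize(k.astype(np.float32),(x1-x0,y1-y0),interpolation=cv2.INTER_AREA)
        return np.abs(k-M[y0:y1,x0:x1]).sum()
    best=min((minimize(cost,[c[0],c[1],a],method='Nelder-Mead',options=dict(initial_simplex=np.array([c[0],c[1],a])+np.array([[0,0,0],[.008,0,0],[0,.008,0],[0,0,.15]]))) for a in(-.2,0.,.2)),key=lambda r:r.fun)
    return best.x,best.fun,m.sum()
E
python3 - <<'E'
from meas import *
t=cv2.imread('pics/top0.png');s=cv2.imread('pics/scene0.png')
print(blank(t,'top',(300,205,370,255)));print(blank(s,'scene',(195,210,260,260)))
# fence front: lower boundary of blue = foot, top front edge
m=mask(t,(98,80,40),(118,255,255),(230,150,400,190))
cols=[c for c in range(262,345)]
foot=np.array([[c,np.nonzero(m[:,c])[0].max()+.5] for c in cols])
top=np.array([[c,np.nonzero(m[:,c])[0].min()-.5] for c in cols])
for n,a,z in(('foot',foot,0),('foot as top',foot,.035),('back top',top,.035)):
    w=px2w(a,'top',z);p=np.polyfit(w[:,1],w[:,0],1);print(n,p,'x at y=-.03',np.polyval(p,-.03),'yaw',-np.arctan(p[0]))
# red stop & jaw yellow: top corners
for n,lo,hi,box,z in(('red',(0,120,60),(8,255,255),(230,150,270,200),.045),('yel',(20,100,80),(32,255,255),(340,150,385,195),.039)):
    k=mask(t,lo,hi,box);r=cv2.boxPoints(cv2.minAreaRect(cv2.findNonZero(k)));print(n,r.round(1).tolist(),px2w(r,'top',z)[:,:2].round(4).tolist())
E
```

```text
(array([ 0.44783561, -0.11901201,  0.27040767]), np.float64(27.453125), np.int64(604))
(array([ 0.44695915, -0.11600918,  0.28124321]), np.float64(50.734375), np.int64(813))
foot [-0.03248632  0.60769786] x at y=-.03 0.6086724455213219 yaw 0.03247489714111275
foot as top [-0.03248632  0.60097049] x at y=-.03 0.6019450784191605 yaw 0.032474897141109633
back top [-0.02513637  0.63938888] x at y=-.03 0.6401429666019488 yaw 0.025131078463093218
red [[239.0, 166.0], [252.0, 166.0], [252.0, 190.0], [239.0, 190.0]] [[0.6338, 0.1521], [0.6332, 0.1139], [0.562, 0.1139], [0.5625, 0.1519]]
yel [[351.0, 160.0], [369.0, 160.0], [369.0, 188.0], [351.0, 188.0]] [[0.6485, -0.1768], [0.6479, -0.2298], [0.5645, -0.2271], [0.5651, -0.1745]]
```

```bash
cat > go.py <<'E'
import sys
from h import *
s=state();r=R.from_quat(s['orientation'])
t=np.array([float(v) for v in sys.argv[1:4]]);yaw=float(sys.argv[4])
want=R.from_euler('z',yaw)*R.from_euler('x',np.pi)
print(round(s['clock'],2),s['tool_pos'].round(4),'F',np.round(s['contact_force'],1),'w',round(s['grip_width'],3),'\nshift units',(r.inv().apply(t-s['tool_pos'])/.02).round(2),'turn units',((r.inv()*want).as_rotvec()/(np.pi/2)).round(3))
E
python3 -m creep '[[0,0,0,0,0,0.075,0],[0,0,0,0,0,0.075,0],[0,0,0,0,0,0.075,0],[0,-0.5,0,0,0,0,0],[0.3,-1,0,0,0,0,0]]'
python3 -m creep '[[0.5,-1,0,0,0,0,0],[0.5,-1,0,0,0,0,0],[0.5,-1,0,0,0,0,0],[0.5,-1,0,0,0,0,0],[0.5,-1,0,0,0,0,0]]'
python3 -m creep '[[0.5,-1,0,0,0,0,0],[0.5,-1,0,0,0,0,0],[0.5,-1,0,0,0,0,0],[0.5,-1,0,0,0,0,0],[0.5,-1,0,0,0,0,0]]'
python3 -m creep '[[0.5,-1,0,0,0,0,0],[0.5,-1,0,0,0,0,0],[0.5,-1,0,0,0,0,0],[0.5,-1,0,0,0,0,0],[0.5,-1,0,0,0,0,0]]'
python3 go.py 0.45 -0.225 0.012 0.03
```

```text
clock: 1.2
tool_pos: [0.2743, -0.643, 0.2313]
orientation: [1.0, 0.015, -0.001, 0.001]
contact_force: [0.2, 0.0, -0.4]
grip_width: 0.0123
finger_force: 0.0
clock: 1.7
tool_pos: [0.3232, -0.5392, 0.2314]
orientation: [1.0, 0.016, 0.0, -0.0]
contact_force: [1.2, 1.6, 0.6]
grip_width: 0.0002
finger_force: 0.0
clock: 2.2
tool_pos: [0.3701, -0.4379, 0.2315]
orientation: [1.0, 0.016, 0.0, -0.0]
contact_force: [1.1, -0.5, -0.3]
grip_width: 0.0
finger_force: 0.0
clock: 2.7
tool_pos: [0.417, -0.3366, 0.2315]
orientation: [1.0, 0.016, 0.0, -0.0]
contact_force: [1.4, -0.1, -0.0]
grip_width: -0.0002
finger_force: 0.0
2.7 [ 0.417  -0.3366  0.2315] F [ 1.4 -0.1 -0. ] w -0.0 
shift units [ 1.83 -5.52 10.98] turn units [-0.    -0.     0.002]
```

```bash
python3 -m creep '[[0.35,-0.8,0,0,0,0,0],[0.35,-0.9,0.4,0,0,0,0],[0.35,-0.9,0.8,0,0,0,0],[0.3,-0.9,1,0,0,0,0],[0.2,-0.9,1,0,0,0,0]]' >/dev/null
python3 -m creep '[[0,-0.7,1,0,0,0,0],[0,0,1,0,0,0,0],[0,0,1,0,0,0,0],[0,0,1,0,0,0,0],[0,0,1,0,0,0,0]]' >/dev/null
python3 -m creep '[[0,0,1,0,0,0,0],[0,0,1,0,0,0,0],[0,0,0.6,0,0,0,0],[0,0,0,0,0,0,0],[0,0,0,0,0,0,0]]'
python3 go.py 0.45 -0.225 0.012 0.03
```

```text
clock: 4.2
tool_pos: [0.4451, -0.2351, 0.0156]
orientation: [1.0, 0.015, 0.0, -0.0]
contact_force: [-0.8, 0.2, -0.1]
grip_width: -0.0001
finger_force: 0.0
4.2 [ 0.4451 -0.2351  0.0156] F [-0.8  0.2 -0.1] w -0.0 
shift units [ 0.26 -0.5   0.18] turn units [-0. -0.  0.]
```

```bash
python3 -m creep '[[0.25,-0.4,0.15,0,0,0,0],[0,-0.4,0,0,0,0,0],[0,-0.4,0,0,0,0,0],[0,-0.4,0,0,0,0,0],[0,-0.3,0,0,0,0,0]]'
python3 -m creep '[[0,-0.25,0,0,0,0,0],[0,-0.25,0,0,0,0,0],[0,-0.25,0,0,0,0,0],[0,-0.25,0,0,0,0,0],[0,-0.25,0,0,0,0,0]]'
python3 -m creep '[[0,-0.25,0,0,0,0,0],[0,-0.25,0,0,0,0,0],[0,-0.25,0,0,0,0,0],[0,-0.25,0,0,0,0,0],[0,-0.25,0,0,0,0,0]]'
python3 - <<'E'
from meas import *
t=snapshot('top');cv2.imwrite('pics/top1.png',t)
t2=snapshot('scene');cv2.imwrite('pics/scene1.png',t2)
print(blank(t,'top',(290,195,370,255)),blank(t2,'scene',(195,200,280,260)))
for c in('top','scene'):print([(round(d['p'],2),np.round(d['at'],3)) for d in pinpoint('pale_blank',c)])
E
```

```text
clock: 4.7
tool_pos: [0.4488, -0.1958, 0.0125]
orientation: [1.0, 0.015, -0.0, -0.0]
contact_force: [-0.0, 0.2, 0.8]
grip_width: -0.0001
finger_force: 0.0
clock: 5.2
tool_pos: [0.4482, -0.1722, 0.0123]
orientation: [1.0, 0.014, 0.0, 0.0]
contact_force: [-0.6, -1.7, -0.4]
grip_width: -0.0001
finger_force: 0.6
clock: 5.7
tool_pos: [0.4474, -0.1467, 0.0123]
orientation: [1.0, 0.015, -0.0, -0.0]
contact_force: [0.1, -1.0, 0.6]
grip_width: 0.0002
finger_force: 0.6
(array([ 0.44675487, -0.02425666,  0.06137508]), np.float64(265.953125), np.int64(280)) (array([ 0.45218578, -0.07719953,  0.15448744]), np.float64(71.734375), np.int64(782))
[(0.9, array([ 0.738, -0.175,  0.   ])), (0.89, array([ 0.506,  0.276, -0.001])), (0.75, array([ 0.235, -0.413,  0.003])), (0.73, array([0.342, 0.032, 0.   ])), (0.57, array([ 0.452, -0.084, -0.   ]))]
[(0.95, array([ 0.244, -0.414, -0.006])), (0.9, array([0.508, 0.278, 0.001])), (0.88, array([0.341, 0.04 , 0.001])), (0.81, array([ 0.734, -0.18 ,  0.   ])), (0.73, array([ 0.453, -0.079,  0.001]))]
```

```bash
python3 -m creep '[[0,0.4,0,0,0,0,0],[0,0.6,-0.8,0,0,0,0],[0,0,-1,0,0,0,0.6],[-0.6,0,-1,0,0,0,0.6],[-0.8,0,-0.7,0,0,0,0.6]]'
python3 -m creep '[[-0.8,-0.8,0,0,0,0,0.6],[-0.7,-1,0,0,0,0,0.6],[0,-1,0,0,0,0,0.6],[0,-1,0,0,0,0,0.6],[0,-0.5,0,0,0,0,0.6]]'
python3 go.py 0.39 -0.08 0.08 0.03
python3 -c "
from rig import *;print(state()['joint_pos'])"
```

```text
clock: 6.4
tool_pos: [0.4211, -0.1691, 0.0834]
orientation: [1.0, 0.014, 0.001, 0.001]
contact_force: [-0.8, 0.7, 0.6]
grip_width: 0.0434
finger_force: 0.0
clock: 6.9
tool_pos: [0.3873, -0.082, 0.0824]
orientation: [1.0, 0.015, -0.0, -0.0]
contact_force: [-0.0, 0.0, -0.8]
grip_width: 0.0512
finger_force: 0.0
6.9 [ 0.3873 -0.082   0.0824] F [-0.   0.  -0.8] w 0.051 
shift units [ 0.14 -0.1   0.12] turn units [-0.  0.  0.]
[ 0.03416483  0.49295204  0.0788904   2.43745533 -0.17634558  0.21597041
 -1.26441054]
```

```bash
python3 -m creep '[[0,0,0.8,0,0,0,0.6],[0,0,0.9,0,0,0,0.6],[0,0,0.9,0,0,0,0.6],[0,0,0.7,0,0,0,0.6],[0,0,0.3,0,0,0,0.6]]'
python3 go.py 0.54 -0.08 0.01 0.03
python3 -m creep '[[0.2,0,0,0,0,0,0.6],[0.3,0,0,0,0,0,0.6],[0.3,0,0,0,0,0,0.6],[0.25,0,0,0,0,0,0.6],[0.25,0,0,0,0,0,0.6]]'
python3 -m creep '[[0.25,0,0,0,0,0,0.6],[0.25,0,0,0,0,0,0.6],[0.25,0,0,0,0,0,0.6],[0.25,0,0,0,0,0,0.6],[0.25,0,0,0,0,0,0.6]]'
python3 -m creep '[[0.25,0,0,0,0,0,0.6],[0.25,0,0,0,0,0,0.6],[0.25,0,0,0,0,0,0.6],[0.25,0,0,0,0,0,0.6],[0.25,0,0,0,0,0,0.6]]'
python3 -m creep '[[0.25,0,0,0,0,0,0.6],[0.25,0,0,0,0,0,0.6],[0.25,0,0,0,0,0,0.6],[0.25,0,0,0,0,0,0.6],[0.25,0,0,0,0,0,0.6]]'
python3 -m creep '[[0.25,0,0,0,0,0,0.6],[0.25,0,0,0,0,0,0.6],[0.25,0,0,0,0,0,0.6],[0.25,0,0,0,0,0,0.6],[0.25,0,0,0,0,0,0.6]]'
python3 go.py 0.54 -0.08 0.01 0.03
python3 - <<'E'
from meas import *
t=snapshot('top');cv2.imwrite('pics/top2.png',t);t2=snapshot('scene');cv2.imwrite('pics/scene2.png',t2)
print(blank(t2,'scene',(200,205,285,285)))
cv2.imwrite('pics/crop2.png',np.vstack([cv2.resize(t[150:240,225:405],None,fx=3,fy=3),cv2.resize(t2[200:310,160:340],None,fx=3,fy=3)])[:600])
E
```

```text
clock: 7.4
tool_pos: [0.3895, -0.0836, 0.0224]
orientation: [1.0, 0.014, -0.004, -0.002]
contact_force: [-0.1, 0.7, 0.2]
grip_width: 0.0513
finger_force: 0.0
7.4 [ 0.3895 -0.0836  0.0224] F [-0.1  0.7  0.2] w 0.051 
shift units [7.53 0.04 0.56] turn units [-0.002  0.005 -0.001]
clock: 7.9
tool_pos: [0.4154, -0.0817, 0.0231]
orientation: [1.0, 0.015, -0.004, -0.002]
contact_force: [-0.6, -0.2, 1.2]
grip_width: 0.051
finger_force: 0.6
clock: 8.4
tool_pos: [0.44, -0.0812, 0.0227]
orientation: [1.0, 0.014, -0.005, -0.002]
contact_force: [-1.8, -0.4, 1.2]
grip_width: 0.0512
finger_force: 1.1
clock: 8.9
tool_pos: [0.4655, -0.0805, 0.0225]
orientation: [1.0, 0.015, -0.004, -0.002]
contact_force: [-2.3, 0.5, 1.0]
grip_width: 0.0511
finger_force: 1.1
clock: 9.4
tool_pos: [0.4905, -0.0797, 0.0223]
orientation: [1.0, 0.015, -0.004, -0.002]
contact_force: [-1.5, -0.0, 2.1]
grip_width: 0.0511
finger_force: 1.1
clock: 9.9
tool_pos: [0.5155, -0.079, 0.022]
orientation: [1.0, 0.015, -0.004, -0.002]
contact_force: [-2.6, 0.6, 1.9]
grip_width: 0.0514
finger_force: 1.1
9.9 [ 0.5155 -0.079   0.022 ] F [-2.6  0.6  1.9] w 0.051 
shift units [1.23 0.09 0.59] turn units [-0.002  0.005 -0.   ]
(array([ 0.55332238, -0.0775759 ,  0.02699109]), np.float64(50.921875), np.int64(884))
```

View pics/crop2.png

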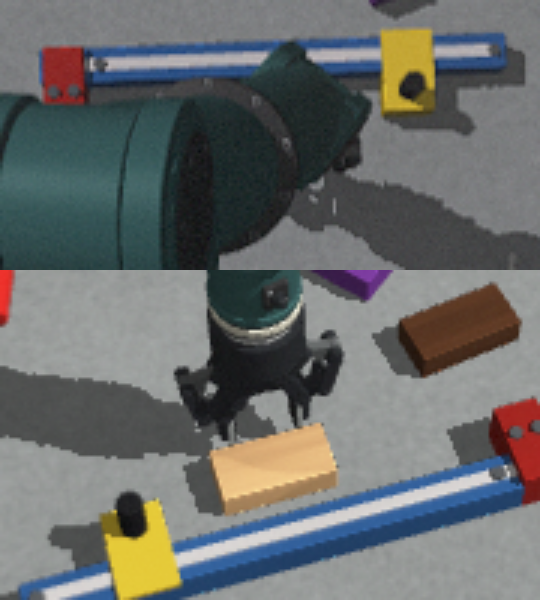

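The scene crop shows the blank flush against both fingertips, at crop (275,465). It is parallel to the fence with about 28 mm to go, and the tips are a bit high. I'll back off, lower them, then push on.

```bash
python3 -m creep '[[-0.3,0,0,0,0,0,0.6],[-0.2,0,0.3,0,0,0,0.6],[0,0,0.3,0,0,0,0.6],[0,0,0,0,0,0,0.6],[0.2,0,0,0,0,0,0.6]]'
python3 -m creep '[[0.25,0,0,0,0,0,0.6],[0.25,0,0,0,0,0,0.6],[0.25,0,0,0,0,0,0.6],[0.2,0,0,0,0,0,0.6],[0.2,0,0,0,0,0,0.6]]'
python3 -m creep '[[0.1,0,0,0,0,0,0.6],[0.1,0,0,0,0,0,0.6],[0.05,0,0,0,0,0,0.6],[0.05,0,0,0,0,0,0.6],[0,0,0,0,0,0,0.6]]'
python3 go.py 0.544 -0.08 0.01 0.03
python3 - <<'E'
from meas import *
t2=snapshot('scene');print(blank(t2,'scene',(200,205,285,290)))
E
```

```text
clock: 10.5
tool_pos: [0.5083, -0.0792, 0.0098]
orientation: [1.0, 0.014, -0.005, -0.002]
contact_force: [-0.3, -0.2, -0.6]
grip_width: 0.0511
finger_force: 0.0
clock: 11.0
tool_pos: [0.5317, -0.0783, 0.0099]
orientation: [1.0, 0.015, -0.005, -0.002]
contact_force: [-2.5, -0.1, 1.1]
grip_width: 0.051
finger_force: 1.1
clock: 11.5
tool_pos: [0.5381, -0.0783, 0.0099]
orientation: [1.0, 0.015, -0.004, -0.002]
contact_force: [-1.8, 0.0, 1.5]
grip_width: 0.0512
finger_force: 0.9
11.5 [ 0.5381 -0.0783  0.0099] F [-1.8  0.   1.5] w 0.051 
shift units [ 0.29  0.09 -0.01] turn units [-0.002  0.005 -0.001]
(array([ 0.56977452, -0.07682583,  0.00868542]), np.float64(187.03125), np.int64(756))
```

```bash
for i in 1; do
python3 -m creep '[[0.1,0,0,0,0,0,0.6],[0.1,0,0,0,0,0,0.6],[0,0,0,0,0,0,0.6],[0,0,0,0,0,0,0.6],[0,0,0,0,0,0,0.6]]' | grep -E 'pos|contact'
python3 -m creep '[[0.1,0,0,0,0,0,0.6],[0,0,0,0,0,0,0.6],[0,0,0,0,0,0,0.6],[0,0,0,0,0,0,0.6],[0,0,0,0,0,0,0.6]]' | grep -E 'pos|contact'
done
```

```text
tool_pos: [0.5429, -0.0782, 0.0099]
contact_force: [0.4, -0.2, 0.3]
tool_pos: [0.544, -0.0781, 0.0098]
contact_force: [0.2, 0.8, 1.0]
```

```bash
python3 -m creep '[[0.1,0,0,0,0,0,0.6],[0,0,0,0,0,0,0.6],[0,0,0,0,0,0,0.6],[0,0,0,0,0,0,0.6],[0,0,0,0,0,0,0.6]]' | grep -E 'pos|contact'
python3 -m creep '[[0.1,0,0,0,0,0,0.6],[0,0,0,0,0,0,0.6],[0,0,0,0,0,0,0.6],[0,0,0,0,0,0,0.6],[0,0,0,0,0,0,0.6]]' | grep -E 'pos|contact'
python3 - <<'E'
from h import *
t2=snapshot('scene');cv2.imwrite('pics/crop3.png',cv2.resize(t2[220:310,180:330],None,fx=5,fy=5))
E
```

```text
tool_pos: [0.5451, -0.078, 0.0097]
contact_force: [-5.5, -0.2, 3.0]
tool_pos: [0.5451, -0.0779, 0.0096]
contact_force: [-7.0, -0.8, 5.7]
```

View pics/crop3.png

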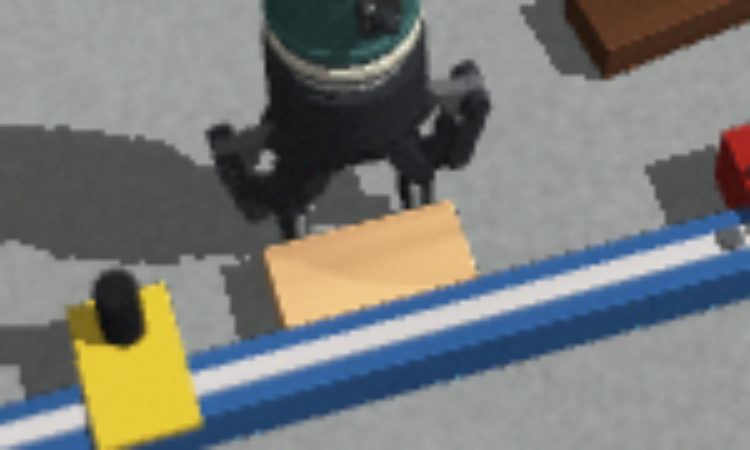

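The crop shows the blank tight along the fence between jaw and stop, and the pushing force rose to 7 N. Next I'll move behind the post.

```bash
python3 -m creep '[[-0.3,0,0,0,0,0,0.6],[-0.6,0,0,0,0,0,0.6],[-0.6,0,-0.5,0,0,0,0.6],[0,0,-1,0,0,0,0.6],[0,0,-1,0,0,0,0]]' >/dev/null
python3 -m creep '[[0,0,-1,0,0,0,0],[0,0.5,-1,0,0,0,0],[0,1,-1,0,0,0,0],[0,1,0,0,0,0,0],[0,1,0,0,0,0,0]]' >/dev/null
python3 -m creep '[[0.5,1,0,0,0,0,0],[0.8,1,0,0,0,0,0],[0.8,1,0,0,0,0,0],[0.8,1,0,0,0,0,0],[0.5,0.7,0,0,0,0,0]]' >/dev/null
python3 go.py 0.590 -0.260 0.05 0.03
python3 - <<'E'
from meas import *
for c in('top','scene'):
  t=snapshot(c);cv2.imwrite(f'pics/{c}4.png',t)
  print(blank(t,c,(280,170,345,225) if c=='top' else (200,210,285,290)),[(l,[(round(d['p'],2),np.round(d['at'],3)) for d in pinpoint(l,c)][:2]) for l in('jaw_post','jaw_face','stop_face','fence')])
E
```

```text
15.1 [ 0.5927 -0.2429  0.1198] F [-0.6 -0.3  0.3] w -0.0 
shift units [-0.14  0.86  3.49] turn units [-0.001  0.004 -0.001]
(array([ 0.62804074, -0.04654089,  1.85308506]), np.float64(196.859375), np.int64(267)) [('jaw_post', []), ('jaw_face', []), ('stop_face', [(0.8, array([0.584, 0.11 , 0.018]))]), ('fence', [(0.95, array([ 0.604, -0.03 , -0.004]))])]
(array([ 0.5703971 , -0.07663001,  0.03914756]), np.float64(271.859375), np.int64(673)) [('jaw_post', [(0.89, array([ 0.59 , -0.206,  0.057])), (0.18, array([ 0.641, -0.442, -0.   ]))]), ('jaw_face', [(0.69, array([ 0.587, -0.178,  0.023]))]), ('stop_face', [(0.94, array([0.582, 0.114, 0.023]))]), ('fence', [(0.89, array([ 0.606, -0.028, -0.   ]))])]
```

```bash
python3 -m creep '[[-0.1,0.4,0,0,0,0,0],[0,0.4,0.6,0,0,0,0],[0,0,1,0,0,0,0],[0,0,1,0,0,0,0],[0,0,0.9,0,0,0,0]]' >/dev/null
python3 -m creep '[[0,0,0,0,0,0,0],[0,-0.3,0,0,0,0,0],[0,-0.3,0,0,0,0,0],[0,-0.3,0,0,0,0,0],[0,-0.2,0,0,0,0,0]]' | grep -E 'pos|contact'
python3 -m creep '[[0,-0.2,0,0,0,0,0],[0,-0.2,0,0,0,0,0],[0,-0.25,0,0,0,0,0],[0,-0.25,0,0,0,0,0],[0,-0.25,0,0,0,0,0]]' | grep -E 'pos|contact'
python3 -m creep '[[0,-0.25,0,0,0,0,0],[0,-0.25,0,0,0,0,0],[0,-0.25,0,0,0,0,0],[0,-0.25,0,0,0,0,0],[0,-0.25,0,0,0,0,0]]' | grep -E 'pos|contact'
python3 go.py 0.583 -0.042 0.05 0.03
```

```text
tool_pos: [0.5895, -0.2338, 0.0497]
contact_force: [0.4, 0.6, 0.5]
tool_pos: [0.5886, -0.2126, 0.0494]
contact_force: [0.3, -2.2, 1.0]
tool_pos: [0.5878, -0.1866, 0.0492]
contact_force: [1.0, -3.4, 1.7]
17.6 [ 0.5878 -0.1866  0.0492] F [ 1.  -3.4  1.7] w 0.0 
shift units [-0.03 -7.24 -0.01] turn units [-0.002  0.005 -0.   ]
```

```bash
python3 -m creep '[[0,-0.15,0,0,0,0,0],[0,-0.15,0,0,0,0,0],[0,-0.15,0,0,0,0,0],[0,-0.15,0,0,0,0,0],[0,-0.15,0,0,0,0,0]]' | grep -E 'pos|contact'
python3 -m creep '[[0,-0.2,0,0,0,0,0],[0,-0.2,0,0,0,0,0],[0,-0.2,0,0,0,0,0],[0,-0.2,0,0,0,0,0],[0,-0.2,0,0,0,0,0]]' | grep -E 'pos|contact'
python3 -m creep '[[0,-0.2,0,0,0,0,0],[0,-0.2,0,0,0,0,0],[0,-0.2,0,0,0,0,0],[0,-0.2,0,0,0,0,0],[0,-0.2,0,0,0,0,0]]' | grep -E 'pos|contact'
python3 -m creep '[[0,-0.2,0,0,0,0,0],[0,-0.2,0,0,0,0,0],[0,-0.2,0,0,0,0,0],[0,-0.2,0,0,0,0,0],[0,-0.2,0,0,0,0,0]]' | grep -E 'pos|contact'
python3 - <<'E'
from h import *
t2=snapshot('scene');cv2.imwrite('pics/crop5.png',cv2.resize(t2[200:310,180:360],None,fx=4,fy=4))
E
python3 go.py 0.583 -0.042 0.05 0.03
```

```text
tool_pos: [0.5873, -0.1725, 0.0491]
contact_force: [1.6, -4.8, 0.1]
tool_pos: [0.5866, -0.1516, 0.0492]
contact_force: [2.4, -4.3, -0.6]
tool_pos: [0.5858, -0.1317, 0.0493]
contact_force: [2.8, -3.6, -1.2]
tool_pos: [0.5852, -0.1117, 0.0493]
contact_force: [1.9, -4.4, -1.3]
19.65 [ 0.5851 -0.1107  0.0492] F [ 1.9 -3.3  0.4] w -0.0 
shift units [-0.   -3.43 -0.02] turn units [-0.003  0.006  0.   ]
```

View pics/crop5.png

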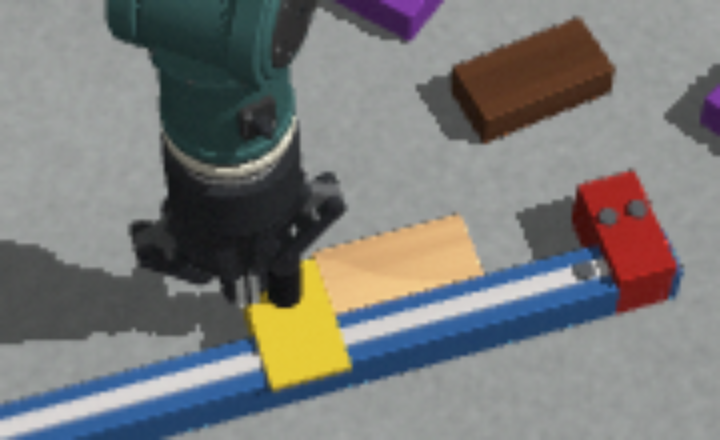

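The crop shows the jaw carrying the blank, still flush on the fence, with the stop about 65–70 mm ahead. I'll continue, slowing near the stop.

```bash
python3 -m creep '[[0,-0.2,0,0,0,0,0],[0,-0.2,0,0,0,0,0],[0,-0.2,0,0,0,0,0],[0,-0.2,0,0,0,0,0],[0,-0.2,0,0,0,0,0]]' | grep -E 'pos|contact'
python3 -m creep '[[0,-0.2,0,0,0,0,0],[0,-0.2,0,0,0,0,0],[0,-0.2,0,0,0,0,0],[0,-0.2,0,0,0,0,0],[0,-0.2,0,0,0,0,0]]' | grep -E 'pos|contact'
python3 -m creep '[[0,-0.2,0,0,0,0,0],[0,-0.2,0,0,0,0,0],[0,-0.15,0,0,0,0,0],[0,-0.1,0,0,0,0,0],[0,-0.1,0,0,0,0,0]]' | grep -E 'pos|contact'
python3 -m creep '[[0,-0.05,0,0,0,0,0],[0,-0.05,0,0,0,0,0],[0,-0.05,0,0,0,0,0],[0,-0.05,0,0,0,0,0],[0,0,0,0,0,0,0]]' | grep -E 'pos|contact'
python3 - <<'E'
from h import *
t2=snapshot('scene');cv2.imwrite('pics/crop6.png',cv2.resize(t2[200:310,180:360],None,fx=4,fy=4))
E
```

```text
tool_pos: [0.5845, -0.0917, 0.0493]
contact_force: [2.9, -4.0, -1.7]
tool_pos: [0.5839, -0.0717, 0.0494]
contact_force: [2.0, -3.2, -2.8]
tool_pos: [0.5836, -0.0569, 0.0495]
contact_force: [0.7, -3.4, -2.3]
tool_pos: [0.5834, -0.0529, 0.0495]
contact_force: [1.5, -2.6, -1.3]
```

View pics/crop6.png

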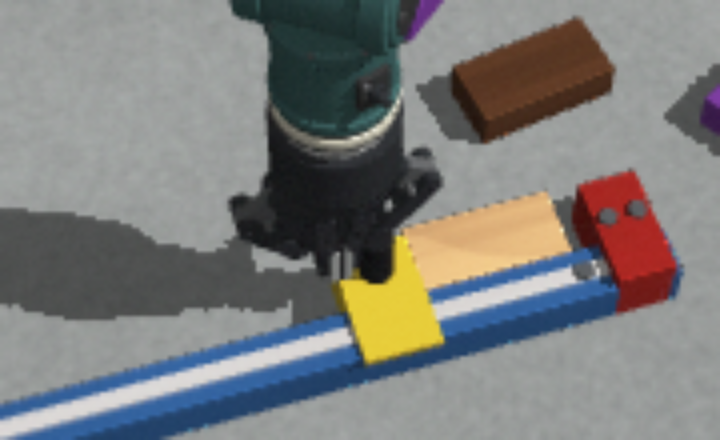

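The blank is still flush on the fence, with its end at crop (575,245) about 10 mm from the stop. I'll creep the rest.

```bash
python3 -m creep '[[0,-0.1,0,0,0,0,0],[0,-0.1,0,0,0,0,0],[0,-0.1,0,0,0,0,0],[0,0,0,0,0,0,0],[0,0,0,0,0,0,0]]' | grep -E 'pos|contact'
python3 -m creep '[[0,-0.05,0,0,0,0,0],[0,-0.05,0,0,0,0,0],[0,0,0,0,0,0,0],[0,0,0,0,0,0,0],[0,0,0,0,0,0,0]]' | grep -E 'pos|contact'
python3 -m creep '[[0,-0.05,0,0,0,0,0],[0,0,0,0,0,0,0],[0,0,0,0,0,0,0],[0,0,0,0,0,0,0],[0,0,0,0,0,0,0]]' | grep -E 'pos|contact'
```

```text
tool_pos: [0.5832, -0.0465, 0.0495]
contact_force: [1.1, -1.9, -2.1]
tool_pos: [0.5832, -0.0451, 0.0496]
contact_force: [0.8, -3.3, -2.5]
tool_pos: [0.5832, -0.0441, 0.0496]
contact_force: [0.5, -2.9, -1.8]
```

```bash
python3 -m creep '[[0,-0.05,0,0,0,0,0],[0,-0.05,0,0,0,0,0],[0,0,0,0,0,0,0],[0,0,0,0,0,0,0],[0,0,0,0,0,0,0]]' | grep -E 'pos|contact'
python3 -m creep '[[0,-0.05,0,0,0,0,0],[0,0,0,0,0,0,0],[0,0,0,0,0,0,0],[0,0,0,0,0,0,0],[0,0,0,0,0,0,0]]' | grep -E 'pos|contact'
```

```text
tool_pos: [0.5831, -0.0419, 0.0496]
contact_force: [0.3, -2.5, -1.9]
tool_pos: [0.5831, -0.041, 0.0496]
contact_force: [0.0, -3.2, -2.2]
```

```bash
python3 -m creep '[[0,-0.05,0,0,0,0,0],[0,-0.05,0,0,0,0,0],[0,0,0,0,0,0,0],[0,0,0,0,0,0,0],[0,0,0,0,0,0,0]]' | grep -E 'pos|contact'
python3 -m creep '[[0,-0.05,0,0,0,0,0],[0,0,0,0,0,0,0],[0,0,0,0,0,0,0],[0,0,0,0,0,0,0],[0,0,0,0,0,0,0]]' | grep -E 'pos|contact'
python3 - <<'E'
from h import *
t2=snapshot('scene');cv2.imwrite('pics/crop7.png',cv2.resize(t2[220:300,250:360],None,fx=7,fy=7))
E
```

```text
tool_pos: [0.5831, -0.0389, 0.0496]
contact_force: [-0.3, -2.1, -2.3]
tool_pos: [0.5831, -0.038, 0.0496]
contact_force: [0.4, -2.9, -2.2]
```

View pics/crop7.png

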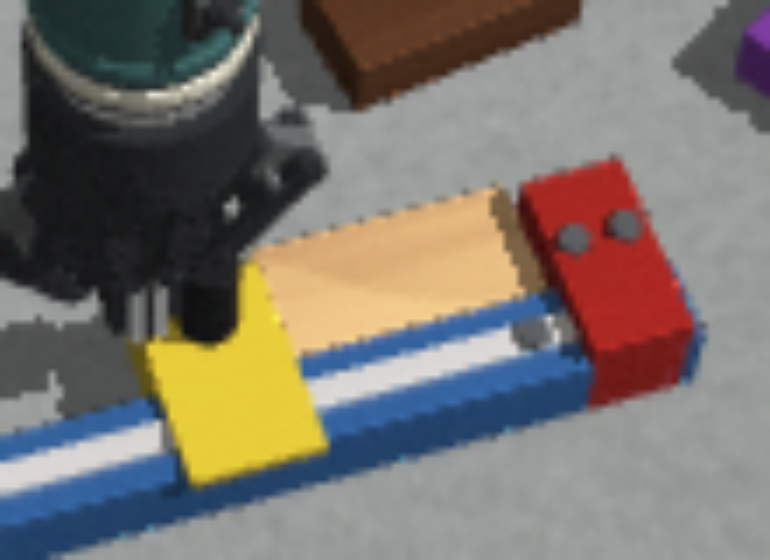

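The stop's shadow now falls on the blank's end at crop (520,240), so the gap is nearly closed. I'll keep going in 1 mm steps until the force rises.

```bash
python3 -m creep '[[0,-0.05,0,0,0,0,0],[0,0,0,0,0,0,0],[0,0,0,0,0,0,0],[0,0,0,0,0,0,0],[0,0,0,0,0,0,0]]' | grep -E 'pos|contact'
python3 -m creep '[[0,-0.05,0,0,0,0,0],[0,0,0,0,0,0,0],[0,0,0,0,0,0,0],[0,0,0,0,0,0,0],[0,0,0,0,0,0,0]]' | grep -E 'pos|contact'
```

```text
tool_pos: [0.5831, -0.0378, 0.0496]
contact_force: [0.4, -5.5, -2.6]
tool_pos: [0.5831, -0.0378, 0.0497]
contact_force: [0.4, -6.5, -3.9]
```

```bash
python3 -m creep '[[0,-0.05,0,0,0,0,0],[0,-0.05,0,0,0,0,0],[0,0,0,0,0,0,0],[0,0,0,0,0,0,0],[0,0,0,0,0,0,0]]' | grep -E 'pos|contact'
python3 -m creep '[[0,0.3,0,0,0,0,0],[0,0.5,0,0,0,0,0],[0,0.7,0,0,0,0,0],[0,0.5,-0.6,0,0,0,0],[0,0,-1,0,0,0,0]]' | grep -E 'pos|contact'
python3 -m creep '[[0,0,-1,0,0,0,0],[0,0,-1,0,0,0,0],[0,0.8,-1,0,0,0,0],[0,1,-1,0,0,0,0],[0,1,-1,0,0,0,0]]' >/dev/null
python3 -m creep '[[0,1,0,0,0,0,0],[0,1,0,0,0,0,0],[0,1,0,0,0,0,0],[0,1,0,0,0,0,0],[0,1,0,0,0,0,0]]' >/dev/null
python3 -m creep '[[0,1,0,0,0,0,0],[0,1,0,0,0,0,0],[0,0.5,0,0,0,0,0],[0,0,0,0,0,0,0],[0,0,0,0,0,0,0]]'
python3 - <<'E'
from meas import *
t=snapshot('top');t2=snapshot('scene')
print(blank(t,'top',(240,160,320,215)),blank(t2,'scene',(240,210,345,290)))
for l in('jaw_face','dark_blank'):print(l,[(round(d['p'],2),np.round(d['at'],3)) for c in('top','scene') for d in pinpoint(l,c)[:1]])
cv2.imwrite('pics/crop8.png',np.vstack([cv2.resize(t[145:235,225:375],None,fx=3.3,fy=3.3),cv2.resize(t2[215:305,220:370],None,fx=3.3,fy=3.3)]))
E
```

```text
tool_pos: [0.5831, -0.0378, 0.0497]
contact_force: [-0.8, -9.6, -2.8]
tool_pos: [0.5838, -0.0768, 0.0819]
contact_force: [-0.2, -0.0, -0.6]
clock: 28.75
tool_pos: [0.5913, -0.2797, 0.181]
orientation: [1.0, 0.015, -0.004, -0.002]
contact_force: [-0.4, 0.8, -1.8]
grip_width: 0.0
finger_force: 0.0
(array([0.58035026, 0.06203309, 0.02100199]), np.float64(59.5), np.int64(569)) (array([0.56347914, 0.06934993, 0.0940077 ]), np.float64(529.59375), np.int64(834))
jaw_face [(0.95, array([0.58 , 0.012, 0.022])), (0.73, array([0.58 , 0.014, 0.021]))]
dark_blank [(0.73, array([0.459, 0.118, 0.005])), (0.63, array([ 0.421,  0.391, -0.   ]))]
```

View pics/crop8.png

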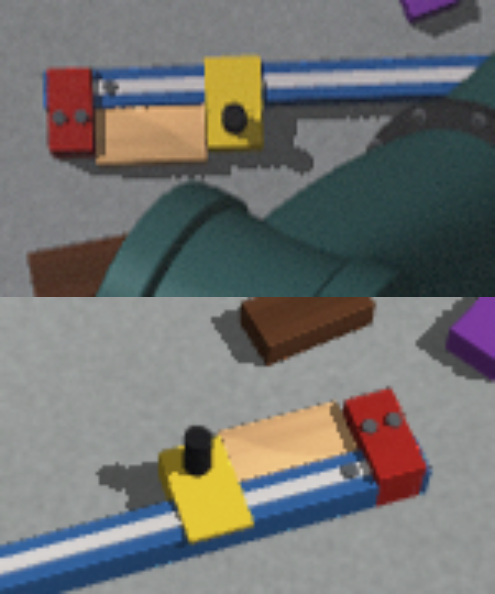

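The blank lies flush along the fence and is trapped between the jaw (235,100) and the stop (70,110). The measured centre, (0.580, 0.062), matches where it should be. The dark blank is where it started and the robot is clear.

```bash
python3 -c "
from rig import *;print(hand_in())"
```

```text
the job is handed in; nothing more can be done
None
```

The job is handed in at about 29 s: the pale blank lies flat against the blue fence, trapped snugly between the yellow jaw and the red stop, with the dark blank where it started and the robot clear.

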